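# Set the evidence light box by its edge wheel and take the picture

## Robot

A 6-joint arm with a two-finger parallel gripper is mounted at the origin on the work surface. World frame = base frame: x ahead of the robot, y to its left, z up, the work surface at z = 0. Lengths are in m, angles in degrees, forces in N, time in s.
With the tool pointing down it reaches from about 0.3 to 0.75 m from the base axis. Payload 8.5 kg.
Tool frame: the origin (TCP) lies at the very end of the fingers, on their centre line; the grasp point (between the pads) lies 19 mm behind it (env.hold_point_z is the distance from the TCP to the grasp point, in m); z points along the fingers, y is the line along which they close (so a half turn about z gives the same grasp; the last joint's range is limited). The gripper opens to 85 mm and grips with 20 to 120 N. Pads are 22 mm wide; open, the fingers measure 114 mm over their backs; the gripper's body (76 mm by 85 mm) begins 54 mm behind the grasp point. The pads swing forward as they close: fully open they stand 13 mm farther back than shut.
Start: joints at [54.758, 21.807, 74.336, -0, 83.858, -12.336], TCP at [0.214, 0.507, 0.231] pointing down, gripper open.
Joint ranges: [-178.18, 178.18], [-50.72, 133.34], [12.68, 142.11], [-81.47, 261.47], [9.98, 163.14], [-165.26, 165.26]. Speed limits (degrees/s): [136.94, 136.94, 180, 180, 180, 180].

## Interface

Orientations are given as a 3x3 rotation matrix whose columns are the frame's x, y, z axes.
In Python, from rig import env, optics gives the robot as it stands.
- The arm moves only by the shell command python3 -m jog 'ROWS' [OPENING] [FORCE]. ROWS is JSON, a list of rows, each an object with "linear": the shift along the tool's x, y, z in units of 40 mm (1.0 is 40 mm), a list of three; "roll": the turn about the tool's z in units of 5 degrees (1.0 is 5 degrees). A call has 1 to 12 rows; each row shifts and turns the commanded pose from where the row before left it, along the tool's axes as they then stand; what a row does not reach is not made up. A row lasts 1/12 s, in which the tool goes at most 41.7 mm and 7.16 degrees, less where a joint would pass 70% of its speed; a pose out of reach is approached as far as the arm can. A call is refused whole if a number of a shift passes 1 or a number of a turn 1, either way. A call with a gripper value outside its range is refused whole. OPENING is the opening, from -1 (shut) to 1 (fully open), set as the call begins (- or left out, the last holds). The fingers move at their own pace and stop on an object; FORCE is the grip in N (left out, the last holds). Time passes only in rows, so rows that do not move let the fingers close. It gives the time, the measured TCP pose, the force, the opening and the grip force at its end, in the units of the state.
- env.observe(): the state, without advancing time (a new reading comes with each control period).
- optics.get_image(name): name is "scene" or "side" or "wrist"; returns the picture (420x560x3 uint8, red, green, blue); there is no depth.
- optics.calibration(name): a dict with "fov_y" (degrees; the focal length in pixels is half the picture's height over the tangent of half this angle, whatever the lens; pixels are square), "cx", "cy" (the principal point, pixels), "T" (4x4, takes a point from camera to world coordinates). Camera axes: x right, y down, z forward; pixel columns grow to the right and rows downward; lengths in m; the calibration is good to about 2 mm. The wrist camera is an equidistant fisheye: a pixel r from the principal point sees the ray r / f radians off the axis. A picture is of the moment at which its call begins: read the wrist's pose just before it. calibration takes no time and is no camera call; for the wrist camera it gives the pose at the moment of the call.
- env.close_job(): hands the job in; it is judged then, once.
The state is a dict: "time_s": time; "q": joint angles; "qvel": joint speeds; "joint_efforts": joint torques, N m; "position": TCP position; "tool_rot": TCP orientation; "ft_force": force on the tool from outside, world axes, zero at the start; "wrist_torque": the same for the moment, N m; "grip_width": finger opening in m; "gripper_force": force on a finger pad.
Only numpy, scipy, OpenCV 4.12 (cv2) and the standard library are available. Lean on these libraries where they do the work, as an engineer would, in place of code of your own. Each camera call takes 0.05 s, during which the arm holds its last target. There are 200 camera calls.

## Task

With a closed fingertip, gently roll the light box's ribbed brightness wheel, which peeps out of its narrow slot, until the full-width line on the dial drum, seen in the black hooded window beside it, stands level with the nose of the small steel preset tab, and take the finger off the wheel. Then push the round shutter button fully down and let it come up again. Press the wheel lightly (never with more than 10 N), do not press the shutter while the dial line is off the tab, and leave the tab, the bottles, the packs and the carton where they are.

Things in the scene. Friction and masses are not known exactly. Their poses are not given: they have to be found in the camera images.
- lightbox: grey metal light box, 240 (x) x 340 (y) x 70 mm high, fixed to the table; origin at the centre of its underside. Its +y two thirds carry a white viewing plate (2 mm proud) with exhibits; the strip from y = -170 to -40 mm is the control panel, a flat face 70 mm above the table with wheel, dial, tab and button. A fixed black cap (18 mm across, 12 mm high) stands at x = 90, y = -150 mm.
- wheel_slot (a point): centre of the 44 (x) x 12 mm (y) slot in the panel, at the face's height, x = 20, y = -135 mm on the light box; axes parallel to it. A black ribbed rubber wheel, 44 mm in diameter, 8 mm wide, axle along y, stands out 4.5 to 13.5 mm above the face, its top directly over this point; how far is not measured and differs from start to start: find it by touch.
- wheel (a joint): angle of the wheel (rad), -2.9 to 1.2, starts at -2.6 to -1.0; grows as its top is dragged towards the light box's +x (22 mm per rad); stays where left. The wheel is sprung: it sinks straight down at 8 N per mm after a first 1.5 N, 4 mm at most. Turning takes about 2 N of drag at the rim: a fingertip pressing with 4 to 8 N takes it along, much lighter it slips; over 10 N fails.
- dial_window (a point): middle of the 44 (x) x 14 mm (y) window in the top of the black dial hood (74 x 30 mm, 16 mm above the panel face), at x = 20, y = -85 mm on the light box, 50 mm to the +y side of the wheel. In it shows a white drum, 44 mm in diameter, on the wheel's own axle, with short ticks and one thick full-width black line; the line is in the window's middle at wheel angle 0.
- tab_mark (a point): nose of the preset tab, a dark steel rider (8 x 8 x 6 mm, with a 3 mm wide nose) on the hood at the +y edge of the window, the nose pointing at the window; its place along the light box's x is the wanted setting, within 10 mm of the window's middle. Not to be moved.
- tab (a joint): place of the preset tab along the window (m): 0 at the window's middle, growing towards the light box's +x; -0.010 to 0.010. The dial line is level with the tab when 0.022 x sin(wheel angle) equals this. Stiff; not to be moved.
- shutter_top (a point): centre of the top of the round grey shutter button, 28 mm across in a black 44 mm collar, on the panel at x = -75, y = -112 mm on the light box; its top stands 22 mm above the panel face when up; pushed straight down.
- shutter (a joint): how far the shutter button is pushed (m): 0 up, 0.006 fully down; springs back; about 1.5 N starts it and 5 N takes it fully down.
- bottle_plate: amber glass medicine bottle, 38 mm across, 85 mm high, silver cap; standing loose on the light box's viewing plate; origin at the centre of its underside; a bystander, leave alone
- bottle_a: amber glass medicine bottle, 38 mm across, 85 mm high, silver cap; standing loose on the table; origin at the centre of its underside; a bystander, leave alone
- bottle_b: amber glass medicine bottle, 38 mm across, 85 mm high, silver cap; standing loose on the table; origin at the centre of its underside; a bystander, leave alone
- bottle_c: amber glass medicine bottle, 38 mm across, 85 mm high, silver cap; standing loose on the table; origin at the centre of its underside; a bystander, leave alone
- blister_plate: blister pack of tablets, 100 x 45 x 7 mm, lying flat and loose on the light box's viewing plate; origin at the centre of its underside; a bystander, leave alone
- blister_a: blister pack of tablets, 100 x 45 x 7 mm, lying flat and loose on the table; origin at the centre of its underside; a bystander, leave alone
- blister_b: blister pack of tablets, 100 x 45 x 7 mm, lying flat and loose on the table; origin at the centre of its underside; a bystander, leave alone
- carton: small cardboard carton, 90 x 60 x 50 mm, loose on the table; origin at the centre of its underside; a bystander, leave alone

How it is judged (in metres and radians):
On the way, in this order (a step that is already met when the one before it is completed fails the run):
1. the dial line stands level with the tab (within 2.5 mm) and the wheel is let go (((value of joint tab between -0.01101 and -0.00999 m and value of joint wheel between -0.66066 and -0.34788 rad) or (value of joint tab between -0.01001 and -0.00899 m and value of joint wheel between -0.60429 and -0.29993 rad) or (value of joint tab between -0.00901 and -0.00799 m and value of joint wheel between -0.55005 and -0.25268 rad) or (value of joint tab between -0.00801 and -0.00699 m and value of joint wheel between -0.49755 and -0.206 rad) or (value of joint tab between -0.00701 and -0.00599 m and value of joint wheel between -0.44651 and -0.15977 rad) or (value of joint tab between -0.00601 and -0.00499 m and value of joint wheel between -0.39669 and -0.11388 rad) or (value of joint tab between -0.00501 and -0.00399 m and value of joint wheel between -0.34788 and -0.06823 rad) or (value of joint tab between -0.00401 and -0.00299 m and value of joint wheel between -0.29993 and -0.02273 rad) or (value of joint tab between -0.00301 and -0.00199 m and value of joint wheel between -0.25268 and 0.02273 rad) or (value of joint tab between -0.00201 and -0.00099 m and value of joint wheel between -0.206 and 0.06823 rad) or (value of joint tab between -0.00101 and 1e-05 m and value of joint wheel between -0.15977 and 0.11388 rad) or (value of joint tab between -1e-05 and 0.00101 m and value of joint wheel between -0.11388 and 0.15977 rad) or (value of joint tab between 0.00099 and 0.00201 m and value of joint wheel between -0.06823 and 0.206 rad) or (value of joint tab between 0.00199 and 0.00301 m and value of joint wheel between -0.02273 and 0.25268 rad) or (value of joint tab between 0.00299 and 0.00401 m and value of joint wheel between 0.02273 and 0.29993 rad) or (value of joint tab between 0.00399 and 0.00501 m and value of joint wheel between 0.06823 and 0.34788 rad) or (value of joint tab between 0.00499 and 0.00601 m and value of joint wheel between 0.11388 and 0.39669 rad) or (value of joint tab between 0.00599 and 0.00701 m and value of joint wheel between 0.15977 and 0.44651 rad) or (value of joint tab between 0.00699 and 0.00801 m and value of joint wheel between 0.206 and 0.49755 rad) or (value of joint tab between 0.00799 and 0.00901 m and value of joint wheel between 0.25268 and 0.55005 rad) or (value of joint tab between 0.00899 and 0.01001 m and value of joint wheel between 0.29993 and 0.60429 rad) or (value of joint tab between 0.00999 and 0.01101 m and value of joint wheel between 0.34788 and 0.66066 rad)) and contact force between wheel and anything else below 0.1 N and value of joint shutter below 0.001 m), for 0.2 s.
2. the shutter button is pushed fully down (value of joint shutter above 0.005 m), for 0.05 s.
At the end, for the whole second after the job is handed in: the dial line is within 2.5 mm of the tab's nose along the window, nothing touches the wheel, the shutter button is up again and the tab is where it was (within 2 mm) (all of step 1 and distance of tab_mark from where it was at the start of the episode below 0.002 m).
It fails at once if the wheel is pressed or pushed with more than 10 N (contact force between wheel and anything else above 10 N).
It fails at once if the shutter is pressed while the dial line is more than about 2.5 mm off the tab (value of joint shutter above 0.003 m and not ((value of joint tab between -0.01101 and -0.00999 m and value of joint wheel between -0.66066 and -0.34788 rad) or (value of joint tab between -0.01001 and -0.00899 m and value of joint wheel between -0.60429 and -0.29993 rad) or (value of joint tab between -0.00901 and -0.00799 m and value of joint wheel between -0.55005 and -0.25268 rad) or (value of joint tab between -0.00801 and -0.00699 m and value of joint wheel between -0.49755 and -0.206 rad) or (value of joint tab between -0.00701 and -0.00599 m and value of joint wheel between -0.44651 and -0.15977 rad) or (value of joint tab between -0.00601 and -0.00499 m and value of joint wheel between -0.39669 and -0.11388 rad) or (value of joint tab between -0.00501 and -0.00399 m and value of joint wheel between -0.34788 and -0.06823 rad) or (value of joint tab between -0.00401 and -0.00299 m and value of joint wheel between -0.29993 and -0.02273 rad) or (value of joint tab between -0.00301 and -0.00199 m and value of joint wheel between -0.25268 and 0.02273 rad) or (value of joint tab between -0.00201 and -0.00099 m and value of joint wheel between -0.206 and 0.06823 rad) or (value of joint tab between -0.00101 and 1e-05 m and value of joint wheel between -0.15977 and 0.11388 rad) or (value of joint tab between -1e-05 and 0.00101 m and value of joint wheel between -0.11388 and 0.15977 rad) or (value of joint tab between 0.00099 and 0.00201 m and value of joint wheel between -0.06823 and 0.206 rad) or (value of joint tab between 0.00199 and 0.00301 m and value of joint wheel between -0.02273 and 0.25268 rad) or (value of joint tab between 0.00299 and 0.00401 m and value of joint wheel between 0.02273 and 0.29993 rad) or (value of joint tab between 0.00399 and 0.00501 m and value of joint wheel between 0.06823 and 0.34788 rad) or (value of joint tab between 0.00499 and 0.00601 m and value of joint wheel between 0.11388 and 0.39669 rad) or (value of joint tab between 0.00599 and 0.00701 m and value of joint wheel between 0.15977 and 0.44651 rad) or (value of joint tab between 0.00699 and 0.00801 m and value of joint wheel between 0.206 and 0.49755 rad) or (value of joint tab between 0.00799 and 0.00901 m and value of joint wheel between 0.25268 and 0.55005 rad) or (value of joint tab between 0.00899 and 0.01001 m and value of joint wheel between 0.29993 and 0.60429 rad) or (value of joint tab between 0.00999 and 0.01101 m and value of joint wheel between 0.34788 and 0.66066 rad))).
It fails at once if the preset tab is moved by more than 2 mm (distance of tab_mark from where it was at the start of the episode above 0.002 m).
It fails at once if a bystander is moved by more than 10 mm (distance of any of bottle_plate, bottle_a, bottle_b, bottle_c, blister_plate, blister_a, blister_b, carton from where it was at the start of the episode above 0.01 m).
It also fails if it takes over 56 s, if anything falls off the work surface, if the arm or the gripper's body presses on something with over 40 N, if the wrist force passes 120 N, or if a joint passes its speed limit or range.

## Working session

There is one attempt and no reset: what is moved stays moved. The work goes in short steps, Python scripts to look and compute and a shell command to move; the robot and the scene stay as the last step left them, time stands still between calls to the robot, and variables do not carry over. Pictures are saved under pics/ and viewed, at most 10 in all, crops included, and the job is handed in when it is done.

```bash
mkdir -p pics; ls; python3 - <<'E'
from rig import env,optics
import cv2
s=env.observe();print(s['time_s'],s['position'],s['tool_rot'],s['ft_force'],s['grip_width'])
a=optics.get_image('scene');b=optics.get_image('side')
cv2.imwrite('pics/scene0.png',a[:,:,::-1]);cv2.imwrite('pics/side0.png',b[:,:,::-1])
for n in('scene','side','wrist'):
  c=optics.calibration(n);print(n,c)
E
```

```text
pics
0.0 [0.21391357 0.5063839  0.23071721] [[-9.21135225e-01  3.89241793e-01 -8.50577066e-04]
 [ 3.89242583e-01  9.21134544e-01 -1.16770342e-03]
 [ 3.28976945e-04 -1.40669357e-03 -9.99998956e-01]] [ 0.28070174 -0.35198088 -0.03471554] 0.08529315580607727
scene {'fov_y': 55.018291394172735, 'cx': 281.24176168033557, 'cy': 202.30303650493917, 'T': array([[-0.35060835,  0.64148383, -0.68232858,  1.37026534],
       [ 0.93646861,  0.24793256, -0.24810478,  0.32183464],
       [ 0.01001627, -0.7259669 , -0.6876567 ,  0.91078134],
       [ 0.        ,  0.        ,  0.        ,  1.        ]])}
side {'fov_y': 46.785283064267944, 'cx': 277.6691604718911, 'cy': 200.9758616078245, 'T': array([[ 0.70148476, -0.38429698,  0.60019577, -0.15340799],
       [-0.712254  , -0.40729518,  0.57166851, -0.66525822],
       [ 0.02476637, -0.82850858, -0.55942842,  0.76627349],
       [ 0.        ,  0.        ,  0.        ,  1.        ]])}
wrist {'fov_y': 65.70646984690485, 'cx': 280.1898088325611, 'cy': 210.4131609480534, 'T': array([[ 0.39026887,  0.88797137,  0.24330445,  0.15196636],
       [ 0.92069969, -0.37595949, -0.10472129,  0.53396836],
       [-0.00151689,  0.26487979, -0.96428025,  0.37193708],
       [ 0.        ,  0.        ,  0.        ,  1.        ]])}
```

View pics/scene0.png

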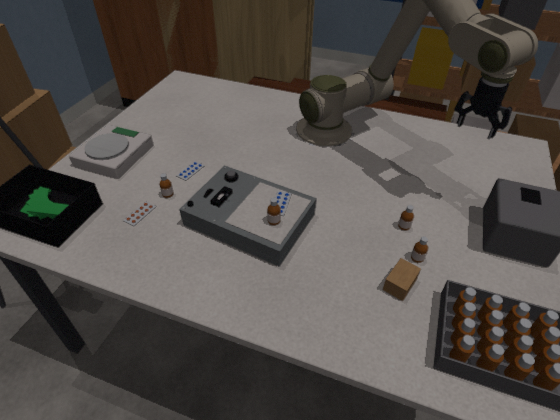

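View pics/side0.png

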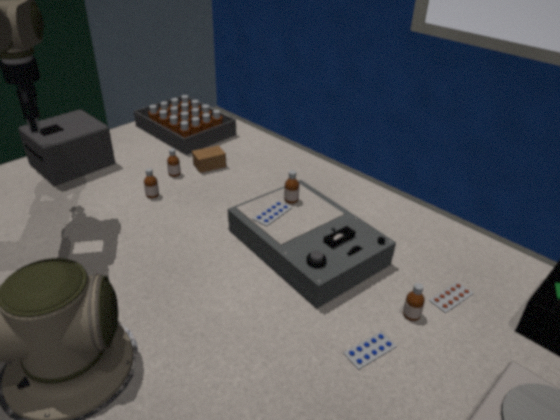

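The scene view shows the light box with its panel towards −y: shutter about (232,177), cap (190,203), wheel (208,193), hood (221,196). In the side view, the shutter is at (317,260), the cap at (381,241), the hood at (340,237) and the wheel at (355,251). I'll cast rays for a coarse pose.

```bash
cat > h.py <<'E'
import numpy as np,cv2
from rig import env,optics
def ray(n,uv,c=None):
    c=c or optics.calibration(n);f=210/np.tan(np.radians(c['fov_y']/2))
    d=np.array([uv[0]-c['cx'],uv[1]-c['cy']])/f
    if n=='wrist':
        r=np.hypot(*d);v=np.r_[d/r*np.sin(r),np.cos(r)] if r>0 else np.r_[0,0,1.]
    else: v=np.r_[d,1]
    return c['T'][:3,3],c['T'][:3,:3]@v
def onz(n,uv,z,c=None):
    o,v=ray(n,uv,c);return o+v*(z-o[2])/v[2]
def pix(n,P,c=None):
    c=c or optics.calibration(n);f=210/np.tan(np.radians(c['fov_y']/2))
    p=c['T'][:3,:3].T@(np.asarray(P)-c['T'][:3,3])
    if n=='wrist':
        r=np.hypot(p[0],p[1]);k=np.arctan2(r,p[2])/r*f
    else:k=f/p[2]
    return np.r_[c['cx'],c['cy']]+k*p[:2]
def fit(loc,wor):
    l=np.array(loc)[:,:2];w=np.array(wor)[:,:2];lm,wm=l.mean(0),w.mean(0)
    a=l-lm;b=w-wm
    th=np.arctan2((a[:,0]*b[:,1]-a[:,1]*b[:,0]).sum(),(a*b).sum())
    R=np.array([[np.cos(th),-np.sin(th)],[np.sin(th),np.cos(th)]])
    t=wm-R@lm;return th,t,np.linalg.norm(a@R.T-b,axis=1)
L=dict(shut=(-.075,-.112,.092),cap=(.09,-.15,.082),hood=(.02,-.085,.086),wheel=(.02,-.135,.079))
E
python3 - <<'E'
from h import *
for n,P in dict(scene=dict(shut=(232,175),cap=(190,203),hood=(222,195),wheel=(208,193)),side=dict(shut=(316,258),cap=(381,240),hood=(340,236),wheel=(355,250))).items():
    w=[onz(n,P[k],L[k][2]) for k in P];th,t,r=fit([L[k] for k in P],w);print(n,np.degrees(th),t,r);print(np.round(w,3))
E
```

```text
scene -9.4066388459297 [ 0.58567336 -0.06620251] [0.00292309 0.00143685 0.00517991 0.00372828]
[[ 0.496 -0.164  0.092]
 [ 0.649 -0.229  0.082]
 [ 0.586 -0.154  0.086]
 [ 0.587 -0.202  0.079]]
side -5.981430020072986 [ 0.56452359 -0.08028659] [0.0030683  0.00063637 0.00272101 0.00015359]
[[ 0.475 -0.184  0.092]
 [ 0.639 -0.238  0.082]
 [ 0.578 -0.167  0.086]
 [ 0.57  -0.217  0.079]]
```

```bash
R='{"linear":[-0.77,-0.635,0]}'; python3 -m jog '[{"linear":[-0.77,-0.635,0]},{"linear":[-0.77,-0.635,0]},{"linear":[-0.77,-0.635,0]},{"linear":[-0.77,-0.635,0]},{"linear":[-0.77,-0.635,0]},{"linear":[-0.77,-0.635,0]},{"linear":[-0.77,-0.635,0]},{"linear":[-0.77,-0.635,0]},{"linear":[-0.77,-0.635,0]},{"linear":[-0.77,-0.635,0]},{"linear":[-0.77,-0.635,0]},{"linear":[-0.77,-0.635,0]}]' -1 30
python3 -m jog '[{"linear":[-0.77,-0.635,0]},{"linear":[-0.77,-0.635,0]},{"linear":[-0.77,-0.635,0]},{"linear":[-0.77,-0.635,0]},{"linear":[-0.77,-0.635,0]},{"linear":[-0.77,-0.635,0]},{"linear":[0,0,0],"roll":-1},{"linear":[0,0,0],"roll":-1},{"linear":[0,0,0],"roll":-1},{"linear":[0,0,0]}]'
python3 - <<'E'
from h import *
s=env.observe();print(s['time_s'],s['position'],s['tool_rot'],s['ft_force'],s['grip_width'])
import json;c=optics.calibration('wrist');np.save('pics/w1.npy',c['T'])
a=optics.get_image('wrist');cv2.imwrite('pics/w1.png',a[:,:,::-1])
E
```

```text
0.1 [0.21392818 0.5064103  0.23075855] [[-9.21133105e-01  3.89246948e-01 -7.84977640e-04]
 [ 3.89247626e-01  9.21132504e-01 -1.09391016e-03]
 [ 2.97267226e-04 -1.31318755e-03 -9.99999094e-01]] [-0.3125579  -0.00848001  0.01782978] 0.08502753309363789invalid input
invalid input
```

View pics/w1.png

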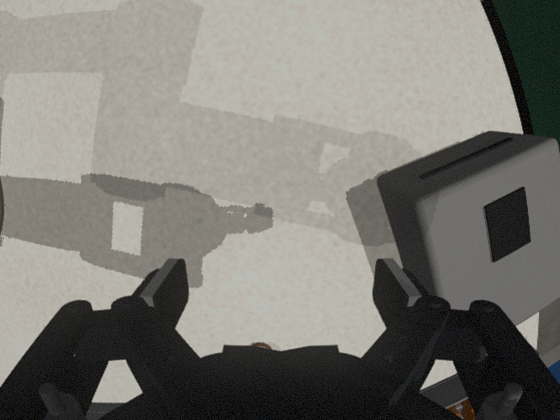

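The arm didn't move, so this wrist view shows only the table at the start pose. Every row probably needs both keys.

```bash
python3 -m jog '[{"linear":[-0.77,-0.635,0],"roll":-1},{"linear":[-0.77,-0.635,0],"roll":0},{"linear":[-0.77,-0.635,0],"roll":0}]' -1 30
```

```text
time_s: 0.4
position: [0.2755, 0.4027, 0.231]
tool_rot: [[-0.952, 0.305, -0.0], [0.305, 0.952, -0.0], [0.0, -0.001, -1.0]]
ft_force: [1.2, 1.1, 0.2]
grip_width: 0.0512
gripper_force: 0.0
```

```bash
python3 -m jog '[{"linear":[0,0,0],"roll":-1},{"linear":[0,0,0],"roll":-1},{"linear":[-0.56,-0.81,0],"roll":0},{"linear":[-0.56,-0.81,0],"roll":0},{"linear":[-0.56,-0.81,0],"roll":0},{"linear":[-0.56,-0.81,0],"roll":0},{"linear":[-0.56,-0.81,0],"roll":0},{"linear":[-0.56,-0.81,0],"roll":0},{"linear":[-0.56,-0.81,0],"roll":0},{"linear":[-0.56,-0.81,0],"roll":0},{"linear":[-0.56,-0.81,0],"roll":0},{"linear":[-0.56,-0.81,0],"roll":0}]'
python3 -m jog '[{"linear":[-0.56,-0.81,0],"roll":0},{"linear":[-0.56,-0.81,0],"roll":0},{"linear":[-0.56,-0.81,0],"roll":0},{"linear":[-0.56,-0.81,0],"roll":0},{"linear":[-0.56,-0.81,0],"roll":0},{"linear":[-0.56,-0.81,0],"roll":0},{"linear":[0,0,0],"roll":0},{"linear":[0,0,0],"roll":0}]'
python3 - <<'E'
from h import *
s=env.observe();print(s['time_s'],s['position'],s['ft_force'],s['grip_width'])
c=optics.calibration('wrist');np.save('pics/w1.npy',c['T'])
a=optics.get_image('wrist');cv2.imwrite('pics/w2.png',a[:,:,::-1])
E
```

```text
time_s: 1.4
position: [0.4532, 0.0502, 0.2313]
tool_rot: [[-0.99, 0.138, -0.0], [0.138, 0.99, 0.0], [0.0, 0.0, -1.0]]
ft_force: [1.4, 1.0, 0.7]
grip_width: 0.0001
gripper_force: 0.0
time_s: 2.07
position: [0.5594, -0.1603, 0.2302]
tool_rot: [[-0.99, 0.14, -0.001], [0.14, 0.99, 0.001], [0.002, 0.001, -1.0]]
ft_force: [-0.6, 1.2, -0.3]
grip_width: -0.0001
gripper_force: 0.0
2.0667 [ 0.55936517 -0.16032091  0.23019522] [-0.61684925  1.20056401 -0.30205859] -0.00010157438113143959
```

View pics/w2.png

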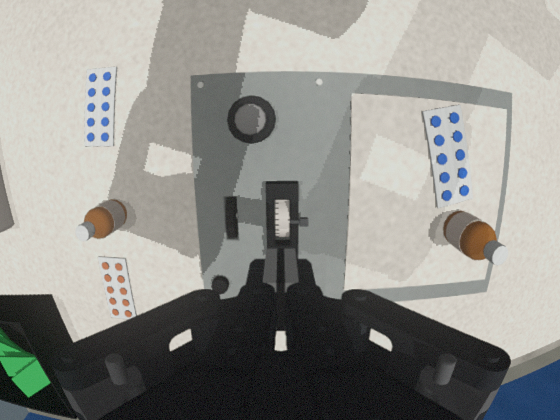

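The wrist view clearly shows the shutter (251,119), wheel (231,217), window (282,220), tab (304,221) and cap (220,285). The thick line isn't in the window yet.

```bash
python3 - <<'E'
from h import *
c=optics.calibration('wrist');c['T']=np.load('pics/w1.npy')
P=dict(shut=(251,119),cap=(220,285),hood=(281.5,219),wheel=(232,217))
w=[onz('wrist',P[k],L[k][2],c) for k in P];th,t,r=fit([L[k] for k in P],w);print(np.degrees(th),t,r);print(np.round(w,4))
R=np.array([[np.cos(th),-np.sin(th)],[np.sin(th),np.cos(th)]])
for k in P:print(k,R@L[k][:2]+t,pix('wrist',[*(R@L[k][:2]+t),L[k][2]],c))
p=onz('wrist',(304,221),.089,c);print('tab',R.T@(p[:2]-t))
for q in [(-.12,-.17,.07),(-.12,.17,.07),(.12,.17,.07)]:print(pix('wrist',[*(R@q[:2]+t),q[2]],c))
a=cv2.imread('pics/w2.png')[160:300,200:330];cv2.imwrite('pics/w2c.png',cv2.resize(a,None,fx=5,fy=5,interpolation=cv2.INTER_CUBIC)[:600])
E
```

```text
-7.588987058138142 [ 0.57124608 -0.07213836] [0.00311994 0.00042948 0.0021785  0.00212615]
[[ 0.4852 -0.1736  0.092 ]
 [ 0.6403 -0.2324  0.082 ]
 [ 0.5784 -0.1606  0.086 ]
 [ 0.572  -0.2069  0.079 ]]
shut [ 0.48211164 -0.17325241] [250.9114612 115.3821808]
cap [ 0.64064789 -0.23271043] [219.80481414 285.30485052]
hood [ 0.5798453  -0.15903516] [283.44250117 220.30271408]
wheel [ 0.57324201 -0.20859721] [230.50395402 218.52479529]
tab [ 0.01993386 -0.06630707]
[190.96935085  71.76485454]
[513.53133743  90.0208936 ]
[488.07708227 289.96313013]
```

View pics/w2c.png

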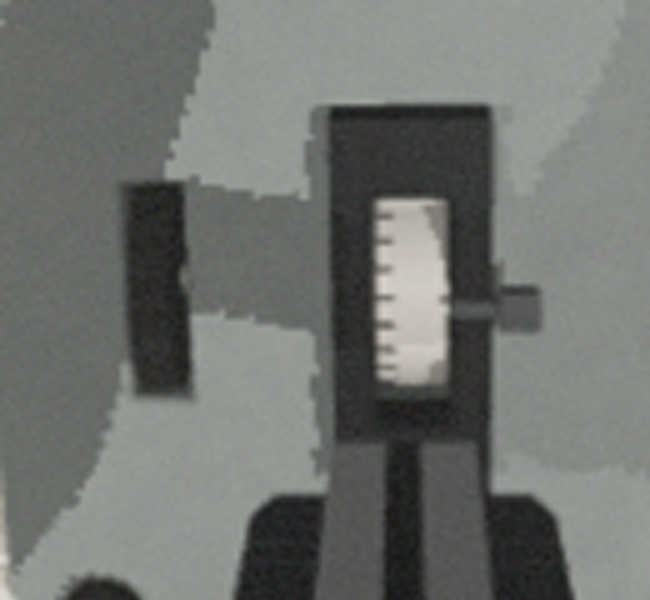

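```bash
cat > chk.py <<'E'
import sys;from rig import env
s=env.observe();lim=float(sys.argv[1]);print('   Z %.4f F %s'%(s['position'][2],s['ft_force'].round(2)))
sys.exit(s['ft_force'][2]>lim)
E
python3 -m jog '[{"linear":[-0.084,-0.29,0.87],"roll":0},{"linear":[-0.084,-0.29,0.87],"roll":0},{"linear":[-0.084,-0.29,0.87],"roll":0},{"linear":[-0.084,-0.29,0.87],"roll":0},{"linear":[0,0,0],"roll":0},{"linear":[0,0,0],"roll":0},{"linear":[0,0,0],"roll":0},{"linear":[0,0,0],"roll":0}]'
python3 chk.py 9
python3 -m jog '[{"linear":[0,0,0.01],"roll":0},{"linear":[0,0,0],"roll":0}]'
python3 chk.py 9
python3 -m jog '[{"linear":[0,0,0.01],"roll":0},{"linear":[0,0,0],"roll":0}]'
python3 chk.py 9
```

```text
time_s: 2.78
position: [0.5671, -0.206, 0.0949]
tool_rot: [[-0.991, 0.136, 0.004], [0.136, 0.991, -0.002], [-0.004, -0.002, -1.0]]
ft_force: [0.2, 0.1, 0.4]
grip_width: 0.0001
gripper_force: 0.0
   Z 0.0949 F [0.23 0.15 0.37]
time_s: 2.95
position: [0.5666, -0.2063, 0.0933]
tool_rot: [[-0.991, 0.137, 0.002], [0.137, 0.991, -0.001], [-0.002, -0.001, -1.0]]
ft_force: [0.8, -0.9, -0.6]
grip_width: -0.0001
gripper_force: 0.0
   Z 0.0933 F [ 0.8  -0.88 -0.61]
time_s: 3.12
position: [0.5663, -0.2065, 0.0918]
tool_rot: [[-0.991, 0.137, 0.001], [0.137, 0.991, -0.0], [-0.001, -0.0, -1.0]]
ft_force: [0.9, 0.2, -0.0]
grip_width: 0.0
gripper_force: 0.0
   Z 0.0918 F [ 0.94  0.18 -0.02]False
False
False
```

```bash
sed -i 's/^sys.exit.*/sys.exit(1 if s["ft_force"][2]>lim else 0)/' chk.py
python3 -m jog '[{"linear":[0,0,0],"roll":0},{"linear":[0,0,0],"roll":0},{"linear":[0,0,0],"roll":0},{"linear":[0,0,0],"roll":0}]' >/dev/null; python3 chk.py 1.8 &&
python3 -m jog '[{"linear":[0,0,0.02],"roll":0},{"linear":[0,0,0.01],"roll":0},{"linear":[0,0,0.01],"roll":0},{"linear":[0,0,0.01],"roll":0},{"linear":[0,0,0.0],"roll":0},{"linear":[0,0,0],"roll":0}]' >/dev/null && python3 chk.py 1.8 &&
python3 -m jog '[{"linear":[0,0,0.02],"roll":0},{"linear":[0,0,0.01],"roll":0},{"linear":[0,0,0.01],"roll":0},{"linear":[0,0,0.01],"roll":0},{"linear":[0,0,0.0],"roll":0},{"linear":[0,0,0],"roll":0}]' >/dev/null && python3 chk.py 1.8 &&
python3 -m jog '[{"linear":[0,0,0.02],"roll":0},{"linear":[0,0,0.01],"roll":0},{"linear":[0,0,0],"roll":0},{"linear":[0,0,0],"roll":0}]' >/dev/null && python3 chk.py 1.8
```

```text
Z 0.0913 F [ 0.53 -0.75 -0.09]
   Z 0.0893 F [-0.68 -0.    0.27]
   Z 0.0873 F [-0.2   0.39 -1.25]
   Z 0.0861 F [-0.43  0.22  0.05]
```

```bash

python3 -m jog '[{"linear":[0,0,0.02],"roll":0},{"linear":[0,0,0.01],"roll":0},{"linear":[0,0,0],"roll":0},{"linear":[0,0,0],"roll":0},{"linear":[0,0,0],"roll":0}]' >/dev/null; python3 chk.py 1.8 &&
python3 -m jog '[{"linear":[0,0,0.01],"roll":0},{"linear":[0,0,0],"roll":0},{"linear":[0,0,0],"roll":0},{"linear":[0,0,0],"roll":0}]' >/dev/null && python3 chk.py 1.8 &&
python3 -m jog '[{"linear":[0,0,0.01],"roll":0},{"linear":[0,0,0],"roll":0},{"linear":[0,0,0],"roll":0},{"linear":[0,0,0],"roll":0}]' >/dev/null && python3 chk.py 1.8 &&
python3 -m jog '[{"linear":[0,0,0.01],"roll":0},{"linear":[0,0,0],"roll":0},{"linear":[0,0,0],"roll":0},{"linear":[0,0,0],"roll":0}]' >/dev/null && python3 chk.py 1.8 &&
python3 -m jog '[{"linear":[0,0,0.01],"roll":0},{"linear":[0,0,0],"roll":0},{"linear":[0,0,0],"roll":0},{"linear":[0,0,0],"roll":0}]' >/dev/null && python3 chk.py 1.8 &&
python3 -m jog '[{"linear":[0,0,0.01],"roll":0},{"linear":[0,0,0],"roll":0},{"linear":[0,0,0],"roll":0},{"linear":[0,0,0],"roll":0}]' >/dev/null && python3 chk.py 1.8 &&
python3 -m jog '[{"linear":[0,0,0.01],"roll":0},{"linear":[0,0,0],"roll":0},{"linear":[0,0,0],"roll":0},{"linear":[0,0,0],"roll":0}]' >/dev/null && python3 chk.py 1.8
```

```text
Z 0.0849 F [-0.57  0.51 -0.41]
   Z 0.0845 F [-0.69 -0.14  0.03]
   Z 0.0841 F [-0.07  0.47  0.83]
   Z 0.0837 F [0.08 0.15 0.59]
   Z 0.0833 F [-0.23 -0.43  0.53]
   Z 0.0829 F [0.68 0.11 0.61]
   Z 0.0825 F [-0.13 -0.25 -0.82]
```

```bash

for i in 1 ; do
python3 -m jog '[{"linear":[0,0,0.01],"roll":0},{"linear":[0,0,0],"roll":0},{"linear":[0,0,0],"roll":0},{"linear":[0,0,0],"roll":0}]' >/dev/null && python3 chk.py 1.8 &&
python3 -m jog '[{"linear":[0,0,0.01],"roll":0},{"linear":[0,0,0],"roll":0},{"linear":[0,0,0],"roll":0},{"linear":[0,0,0],"roll":0}]' >/dev/null && python3 chk.py 1.8 &&
python3 -m jog '[{"linear":[0,0,0.01],"roll":0},{"linear":[0,0,0],"roll":0},{"linear":[0,0,0],"roll":0},{"linear":[0,0,0],"roll":0}]' >/dev/null && python3 chk.py 1.8 &&
python3 -m jog '[{"linear":[0,0,0.01],"roll":0},{"linear":[0,0,0],"roll":0},{"linear":[0,0,0],"roll":0},{"linear":[0,0,0],"roll":0}]' >/dev/null && python3 chk.py 1.8 &&
python3 -m jog '[{"linear":[0,0,0.01],"roll":0},{"linear":[0,0,0],"roll":0},{"linear":[0,0,0],"roll":0},{"linear":[0,0,0],"roll":0}]' >/dev/null && python3 chk.py 1.8 &&
python3 -m jog '[{"linear":[0,0,0.01],"roll":0},{"linear":[0,0,0],"roll":0},{"linear":[0,0,0],"roll":0},{"linear":[0,0,0],"roll":0}]' >/dev/null && python3 chk.py 1.8 &&
python3 -m jog '[{"linear":[0,0,0.01],"roll":0},{"linear":[0,0,0],"roll":0},{"linear":[0,0,0],"roll":0},{"linear":[0,0,0],"roll":0}]' >/dev/null && python3 chk.py 1.8 &&
python3 -m jog '[{"linear":[0,0,0.01],"roll":0},{"linear":[0,0,0],"roll":0},{"linear":[0,0,0],"roll":0},{"linear":[0,0,0],"roll":0}]' >/dev/null && python3 chk.py 1.8
done; python3 -c "
from rig import env;print(env.observe()['time_s'],env.observe()['position'])"
```

```text
Z 0.0821 F [-0.13  0.83  0.13]
   Z 0.0817 F [ 0.06  0.7  -0.25]
   Z 0.0813 F [ 0.8  -0.17 -0.15]
   Z 0.0811 F [0.5  0.17 2.63]
8.5333 [ 0.56622285 -0.2066723   0.08108623]
```

```bash

python3 -m jog '[{"linear":[0,0,0.005],"roll":0},{"linear":[0,0,0],"roll":0},{"linear":[0,0,0],"roll":0}]' >/dev/null; python3 chk.py 4.2 &&
python3 -m jog '[{"linear":[0,0,0.004],"roll":0},{"linear":[0,0,0],"roll":0},{"linear":[0,0,0],"roll":0}]' >/dev/null && python3 chk.py 4.2 &&
python3 -m jog '[{"linear":[0,0,0.004],"roll":0},{"linear":[0,0,0],"roll":0},{"linear":[0,0,0],"roll":0}]' >/dev/null && python3 chk.py 4.2 &&
python3 -m jog '[{"linear":[0,0,0.004],"roll":0},{"linear":[0,0,0],"roll":0},{"linear":[0,0,0],"roll":0}]' >/dev/null && python3 chk.py 4.2
```

```text
Z 0.0809 F [-0.81  0.44  3.04]
   Z 0.0807 F [ 0.01 -0.04  3.74]
   Z 0.0806 F [-1.12  0.02  4.28]
```

```bash

python3 -m jog '[{"linear":[0,0,0.002],"roll":0},{"linear":[-0.02,0,0],"roll":0},{"linear":[-0.03,0,0],"roll":0},{"linear":[-0.03,0,0],"roll":0},{"linear":[-0.03,0,0],"roll":0}]' ; python3 chk.py 6.8 &&
python3 -m jog '[{"linear":[-0.04,0,0],"roll":0},{"linear":[-0.04,0,0],"roll":0},{"linear":[-0.04,0,0],"roll":0}]' >/dev/null;  python3 chk.py 6.8 &&
python3 -m jog '[{"linear":[-0.04,0,0],"roll":0},{"linear":[-0.04,0,0],"roll":0},{"linear":[-0.04,0,0],"roll":0}]' ;  python3 chk.py 6.8
python3 - <<'E'
from h import *
c=optics.calibration('wrist');np.save('pics/w3.npy',c['T'])
a=optics.get_image('wrist');cv2.imwrite('pics/w3.png',a[:,:,::-1])
cv2.imwrite('pics/w3c.png',cv2.resize(a[130:330,160:400,::-1],None,fx=3,fy=3,interpolation=cv2.INTER_CUBIC))
E
```

```text
time_s: 9.7
position: [0.5703, -0.2072, 0.0806]
tool_rot: [[-0.99, 0.138, -0.001], [0.138, 0.99, -0.0], [0.001, -0.0, -1.0]]
ft_force: [-2.0, 0.5, 8.1]
grip_width: 0.0
gripper_force: 3.6
   Z 0.0806 F [-2.02  0.49  8.14]
   Z 0.0806 F [-2.02  0.49  8.14]
   Z 0.0806 F [-2.02  0.49  8.14]
```

View pics/w3c.png

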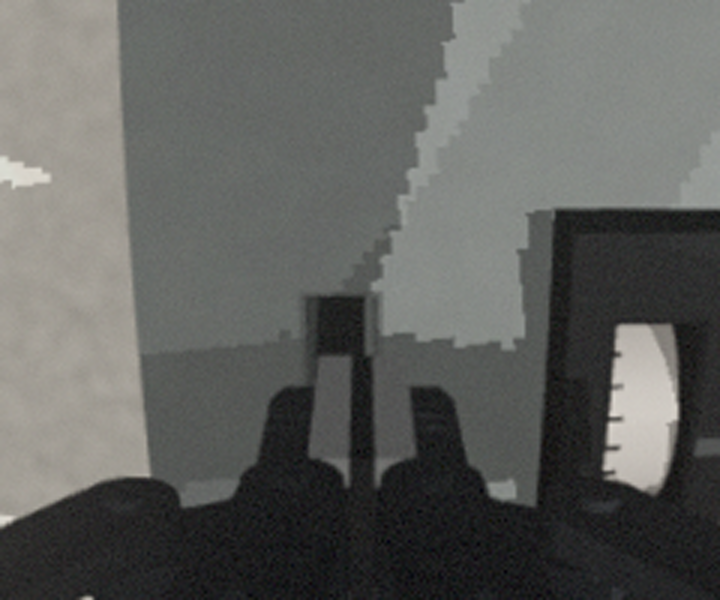

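```bash

python3 -m jog '[{"linear":[0,0,-0.004],"roll":0},{"linear":[-0.03,0,0],"roll":0},{"linear":[-0.03,0,0],"roll":0}]' >/dev/null;  python3 chk.py 7.5 &&
python3 -m jog '[{"linear":[-0.03,0,0],"roll":0},{"linear":[-0.03,0,0],"roll":0},{"linear":[-0.03,0,0],"roll":0}]' >/dev/null &&  python3 chk.py 7.5 &&
python3 -m jog '[{"linear":[-0.03,0,0],"roll":0},{"linear":[-0.03,0,0],"roll":0},{"linear":[-0.03,0,0],"roll":0}]' >/dev/null &&  python3 chk.py 7.5
python3 -c "
from rig import env;print(env.observe()['time_s'],env.observe()['position'])"
```

```text
Z 0.0807 F [-2.96  0.33  6.72]
   Z 0.0807 F [-1.93  0.37  5.96]
   Z 0.0807 F [-1.94  0.53  5.99]
10.5 [ 0.57982734 -0.20850555  0.08067213]
```

```bash
cat > prof.py <<'E'
from h import *
import sys
th=np.radians(-7.589);t=np.array([.57125,-.07214]);R=np.array([[np.cos(th),-np.sin(th)],[np.sin(th),np.cos(th)]])
zt=.0812  # wheel/drum top
s=env.observe();c=optics.calibration('wrist');a=optics.get_image('wrist');g=cv2.cvtColor(a,cv2.COLOR_RGB2GRAY)
cv2.imwrite('pics/'+sys.argv[1]+'.png',a[:,:,::-1]);np.save('pics/'+sys.argv[1]+'.npy',c['T'])
print(s['time_s'].__round__(2),s['position'].round(4),s['ft_force'].round(1))
# brightness on drum surface, median over y, by arc angle
for d in range(-75,76,5):
    ph=np.radians(d);row=[]
    for y in np.arange(-.0885,-.081,.001):
        p=R@[.02+.022*np.sin(ph),y]+t;u=pix('wrist',[*p,zt-.022*(1-np.cos(ph))],c)
        if 0<=u[0]<559 and 0<=u[1]<419: row.append(int(g[int(round(u[1])),int(round(u[0]))]))
    print(d,int(np.median(row)) if row else None,end=' | ')
print()
E
python3 -m jog '[{"linear":[0,0,-0.05],"roll":0},{"linear":[0,0,-0.025],"roll":0},{"linear":[0.1,0,0],"roll":0},{"linear":[0.1,0,0],"roll":0},{"linear":[0.1,0,0],"roll":0},{"linear":[0.1,0,0],"roll":0},{"linear":[0,0,0],"roll":0},{"linear":[0,0,0],"roll":0}]' >/dev/null
python3 prof.py p1
python3 -m jog '[{"linear":[0,0,0.03],"roll":0},{"linear":[0,0,0.02],"roll":0},{"linear":[0,0,0.01],"roll":0},{"linear":[0,0,0],"roll":0},{"linear":[0,0,0],"roll":0},{"linear":[0,0,0],"roll":0},{"linear":[0,0,0],"roll":0}]' >/dev/null; python3 chk.py 3 &&
python3 -m jog '[{"linear":[0,0,0.007],"roll":0},{"linear":[0,0,0],"roll":0},{"linear":[0,0,0],"roll":0},{"linear":[0,0,0],"roll":0}]' >/dev/null && python3 chk.py 4
python3 -c "
from rig import env;print(env.observe()['time_s'],env.observe()['position'])"
```

```text
11.17 [ 0.564  -0.2064  0.0836] [-0.8  0.4 -0.5]
-75 44 | -70 46 | -65 42 | -60 44 | -55 48 | -50 43 | -45 104 | -40 171 | -35 181 | -30 187 | -25 192 | -20 196 | -15 202 | -10 203 | -5 202 | 0 198 | 5 197 | 10 195 | 15 192 | 20 135 | 25 36 | 30 35 | 35 34 | 40 34 | 45 32 | 50 30 | 55 29 | 60 31 | 65 30 | 70 37 | 75 40 | 
   Z 0.0811 F [ 0.08  0.18 -0.61]
   Z 0.0809 F [-1.01  0.39  0.72]
12.1333 [ 0.56419105 -0.20635628  0.08086252]
```

```bash

python3 -m jog '[{"linear":[0,0,0.005],"roll":0},{"linear":[0,0,0],"roll":0},{"linear":[0,0,0],"roll":0}]' >/dev/null; python3 chk.py 4 &&
python3 -m jog '[{"linear":[0,0,0.004],"roll":0},{"linear":[0,0,0],"roll":0},{"linear":[0,0,0],"roll":0}]' >/dev/null && python3 chk.py 4 && 
python3 -m jog '[{"linear":[0,0,0.004],"roll":0},{"linear":[0,0,0],"roll":0},{"linear":[0,0,0],"roll":0}]' >/dev/null && python3 chk.py 4
python3 -c "
from rig import env;print(env.observe()['time_s'],env.observe()['position'])"
```

```text
Z 0.0807 F [-0.22  1.37  1.43]
   Z 0.0806 F [-0.2   0.32  1.86]
   Z 0.0804 F [-0.73  0.88  2.05]
12.8833 [ 0.56420089 -0.20640252  0.08039214]
```

```bash

python3 -m jog '[{"linear":[-0.02,0,-0.005],"roll":0},{"linear":[-0.03,0,0],"roll":0},{"linear":[-0.03,0,0],"roll":0},{"linear":[0,0,0],"roll":0}]' >/dev/null; python3 chk.py 7 && 
python3 -m jog '[{"linear":[-0.03,0,0],"roll":0},{"linear":[-0.03,0,0],"roll":0},{"linear":[-0.03,0,0],"roll":0}]' >/dev/null && python3 chk.py 7 && 
python3 -m jog '[{"linear":[-0.04,0,0],"roll":0},{"linear":[-0.04,0,0],"roll":0},{"linear":[-0.04,0,0],"roll":0}]' >/dev/null && python3 chk.py 7 && 
python3 -m jog '[{"linear":[-0.04,0,0],"roll":0},{"linear":[-0.04,0,0],"roll":0},{"linear":[-0.02,0,0],"roll":0}]' >/dev/null && python3 chk.py 7
python3 prof.py p2
```

```text
Z 0.0806 F [-2.2   0.66  4.7 ]
   Z 0.0808 F [-2.1   0.4   6.26]
   Z 0.0808 F [-2.11  0.67  5.06]
   Z 0.0808 F [-2.28  0.84  4.6 ]
13.97 [ 0.5799 -0.2085  0.0808] [-2.3  0.8  4.6]
-75 47 | -70 46 | -65 47 | -60 47 | -55 45 | -50 44 | -45 107 | -40 167 | -35 182 | -30 187 | -25 192 | -20 197 | -15 200 | -10 203 | -5 204 | 0 199 | 5 197 | 10 196 | 15 193 | 20 189 | 25 187 | 30 183 | 35 179 | 40 175 | 45 171 | 50 166 | 55 167 | 60 160 | 65 162 | 70 166 | 75 167 |
```

```bash

python3 -m jog '[{"linear":[0,0,-0.05],"roll":0},{"linear":[0,0,-0.025],"roll":0},{"linear":[0.1,0,0],"roll":0},{"linear":[0.1,0,0],"roll":0},{"linear":[0.1,0,0],"roll":0},{"linear":[0.05,0,0],"roll":0},{"linear":[0,0,0],"roll":0},{"linear":[0,0,0.03],"roll":0},{"linear":[0,0,0.02],"roll":0},{"linear":[0,0,0.01],"roll":0},{"linear":[0,0,0.01],"roll":0},{"linear":[0,0,0],"roll":0}]' >/dev/null
python3 -m jog '[{"linear":[0,0,0],"roll":0},{"linear":[0,0,0],"roll":0},{"linear":[0,0,0.005],"roll":0},{"linear":[0,0,0],"roll":0},{"linear":[0,0,0],"roll":0},{"linear":[0,0,0],"roll":0}]' ; python3 chk.py 6.5 &&
python3 -m jog '[{"linear":[-0.02,0,0],"roll":0},{"linear":[-0.03,0,0],"roll":0},{"linear":[-0.03,0,0],"roll":0}]' >/dev/null && python3 chk.py 7 && python3 -m jog '[{"linear":[-0.03,0,0],"roll":0},{"linear":[-0.03,0,0],"roll":0},{"linear":[-0.03,0,0],"roll":0}]' >/dev/null && python3 chk.py 7 && python3 prof.py p3
```

```text
time_s: 15.52
position: [0.5658, -0.2066, 0.0806]
tool_rot: [[-0.99, 0.138, 0.0], [0.138, 0.99, -0.0], [-0.0, -0.0, -1.0]]
ft_force: [-0.2, -0.1, 4.8]
grip_width: 0.0003
gripper_force: 2.0
   Z 0.0806 F [-0.21 -0.1   4.81]
   Z 0.0807 F [-2.38  0.15  6.78]
   Z 0.0807 F [-1.15  0.29  4.79]
16.02 [ 0.5725 -0.2075  0.0807] [-1.1  0.3  4.8]
-75 47 | -70 45 | -65 45 | -60 44 | -55 46 | -50 41 | -45 141 | -40 170 | -35 37 | -30 147 | -25 192 | -20 197 | -15 201 | -10 203 | -5 202 | 0 198 | 5 197 | 10 193 | 15 192 | 20 190 | 25 186 | 30 183 | 35 180 | 40 174 | 45 166 | 50 120 | 55 92 | 60 71 | 65 58 | 70 113 | 75 87 |
```

```bash

python3 -m jog '[{"linear":[-0.03,0,0],"roll":0},{"linear":[-0.03,0,0],"roll":0},{"linear":[-0.03,0,0],"roll":0}]' >/dev/null; python3 chk.py 7 && python3 -m jog '[{"linear":[-0.03,0,0],"roll":0},{"linear":[-0.03,0,0],"roll":0},{"linear":[-0.04,0,0],"roll":0},{"linear":[0,0,0],"roll":0}]' >/dev/null && python3 chk.py 7 
python3 prof.py p4
python3 -m jog '[{"linear":[0,0,-0.05],"roll":0},{"linear":[0,0,-0.025],"roll":0},{"linear":[0.1,0,0],"roll":0},{"linear":[0.1,0,0],"roll":0},{"linear":[0.1,0,0],"roll":0},{"linear":[0.05,0,0],"roll":0},{"linear":[0,0,0],"roll":0},{"linear":[0,0,0],"roll":0},{"linear":[0,0,0],"roll":0}]' 
python3 prof.py p5
python3 - <<'E'
from h import *
a=cv2.imread('pics/p5.png');cv2.imwrite('pics/p5c.png',cv2.resize(a[180:330,320:480],None,fx=4,fy=4,interpolation=cv2.INTER_CUBIC))
E
```

```text
Z 0.0808 F [-2.18  0.08  6.56]
   Z 0.0807 F [-0.88  1.3   6.08]
16.65 [ 0.5802 -0.2085  0.0807] [-0.9  1.3  6.1]
-75 46 | -70 44 | -65 46 | -60 44 | -55 47 | -50 46 | -45 144 | -40 153 | -35 181 | -30 187 | -25 191 | -20 195 | -15 48 | -10 176 | -5 203 | 0 200 | 5 198 | 10 195 | 15 193 | 20 190 | 25 187 | 30 184 | 35 180 | 40 174 | 45 172 | 50 168 | 55 163 | 60 162 | 65 163 | 70 162 | 75 167 | 
time_s: 17.45
position: [0.5662, -0.2067, 0.0835]
tool_rot: [[-0.99, 0.138, 0.0], [0.138, 0.99, -0.0], [-0.0, -0.0, -1.0]]
ft_force: [-0.1, -0.0, -0.5]
grip_width: -0.0002
gripper_force: 0.0
17.45 [ 0.5662 -0.2067  0.0835] [-0.1 -0.  -0.5]
-75 45 | -70 44 | -65 46 | -60 42 | -55 43 | -50 44 | -45 116 | -40 163 | -35 180 | -30 187 | -25 191 | -20 196 | -15 55 | -10 177 | -5 201 | 0 199 | 5 197 | 10 195 | 15 192 | 20 191 | 25 182 | 30 46 | 35 36 | 40 33 | 45 36 | 50 37 | 55 35 | 60 43 | 65 44 | 70 50 | 75 44 |
```

View pics/p5c.png

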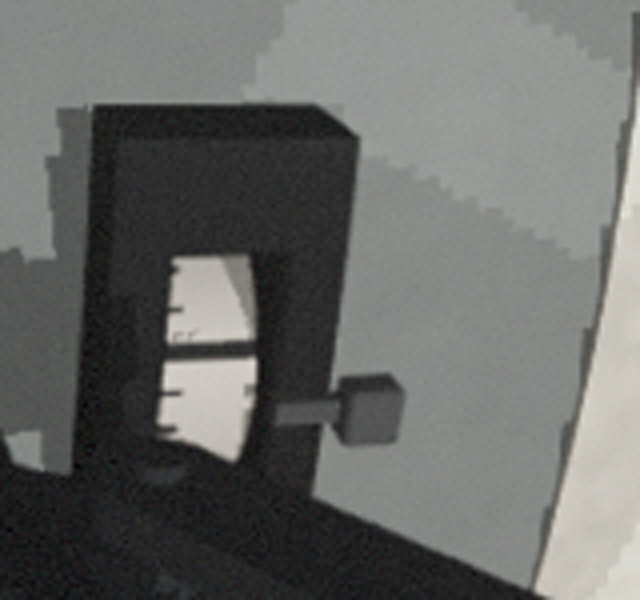

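```bash
python3 - <<'E'
from h import *
th=np.radians(-7.589);t=np.array([.57125,-.07214]);R=np.array([[np.cos(th),-np.sin(th)],[np.sin(th),np.cos(th)]])
c=optics.calibration('wrist');c['T']=np.load('pics/p5.npy');print(c['T'][:3,3])
loc=lambda u,z:((R.T@(onz('wrist',u,z,c)[:2]-t))*1000-[20,-85]).round(2)
for z in(.086,.089,.092):print('nose',z,loc((320+278/4,180+412/4),z))
print('line L,R',loc((320+165/4,180+352/4),.0805),loc((320+255/4,180+347/4),.0805))
print('win top edge',loc((320+170/4,180+255/4),.086),loc((320+252/4,180+255/4),.086), 'hood -x corners',loc((320+115/4,180+137/4),.086),loc((320+358/4,180+137/4),.086))
c['T']=np.load('pics/w1.npy')
for z in(.086,.089,.092):print('w2 nose',z,loc((200+452/5,160+308/5),z))
print('w2 win edges',loc((200+410/5,160+197/5),.086),loc((200+410/5,160+400/5),.086),'hood -x edge',loc((200+410/5,160+107/5),.086))
E
```

```text
[ 0.49950172 -0.19612871  0.22464518]
nose 0.086 [1.42 6.75]
nose 0.089 [-0.23  5.58]
nose 0.092 [-1.88  4.41]
line L,R [-4.98 -7.39] [-5.17  4.52]
win top edge [-20.21  -9.36] [-19.93   0.83] hood -x corners [-34.61 -16.82] [-34.34  12.9 ]
w2 nose 0.086 [1.3  6.39]
w2 nose 0.089 [0.37 6.3 ]
w2 nose 0.092 [-0.56  6.21]
w2 win edges [-19.72  -1.17] [19.28 -1.47] hood -x edge [-36.21  -1.04]
```

```bash

python3 -m jog '[{"linear":[-0.05,0,0],"roll":0},{"linear":[0,0,0],"roll":0},{"linear":[0,0,0.03],"roll":0},{"linear":[0,0,0.02],"roll":0},{"linear":[0,0,0.01],"roll":0},{"linear":[0,0,0.01],"roll":0},{"linear":[0,0,0],"roll":0},{"linear":[0,0,0],"roll":0},{"linear":[0,0,0],"roll":0}]' >/dev/null;python3 chk.py 6.5 && python3 -m jog '[{"linear":[0,0,0.004],"roll":0},{"linear":[0,0,0],"roll":0},{"linear":[0,0,0],"roll":0}]' ; python3 chk.py 6.5 &&
python3 -m jog '[{"linear":[-0.03,0,0],"roll":0},{"linear":[-0.03,0,0],"roll":0},{"linear":[-0.03,0,0],"roll":0}]' >/dev/null && python3 chk.py 7.3 && python3 -m jog '[{"linear":[-0.03,0,0],"roll":0},{"linear":[-0.04,0,0],"roll":0},{"linear":[0,0,0],"roll":0},{"linear":[0,0,0],"roll":0},{"linear":[0,0,0],"roll":0}]' && python3 chk.py 7
python3 prof.py p6
```

```text
Z 0.0809 F [-0.29 -0.28  4.02]
time_s: 18.5
position: [0.5682, -0.207, 0.0808]
tool_rot: [[-0.99, 0.138, 0.0], [0.138, 0.99, -0.0], [-0.0, -0.0, -1.0]]
ft_force: [-0.0, 0.5, 4.7]
grip_width: -0.0
gripper_force: 2.6
   Z 0.0808 F [-0.01  0.52  4.7 ]
   Z 0.0807 F [-2.39  0.59  5.84]
time_s: 19.17
position: [0.5745, -0.2078, 0.0808]
tool_rot: [[-0.991, 0.138, 0.0], [0.138, 0.991, -0.0], [-0.0, -0.0, -1.0]]
ft_force: [-0.5, 0.3, 6.6]
grip_width: 0.0001
gripper_force: 2.9
   Z 0.0808 F [-0.47  0.33  6.6 ]
19.17 [ 0.5745 -0.2078  0.0808] [-0.5  0.3  6.6]
-75 44 | -70 44 | -65 45 | -60 43 | -55 46 | -50 38 | -45 138 | -40 161 | -35 182 | -30 187 | -25 192 | -20 197 | -15 200 | -10 204 | -5 203 | 0 79 | 5 101 | 10 195 | 15 193 | 20 190 | 25 187 | 30 183 | 35 181 | 40 174 | 45 170 | 50 167 | 55 167 | 60 163 | 65 165 | 70 167 | 75 171 |
```

```bash

python3 -m jog '[{"linear":[0,0,-0.1],"roll":0},{"linear":[0,0,-0.5],"roll":0},{"linear":[0,0,-0.9],"roll":0},{"linear":[-0.6,0,-0.5],"roll":0},{"linear":[-0.7,0,0],"roll":0},{"linear":[-0.6,0,0],"roll":0},{"linear":[0,0,0],"roll":0},{"linear":[0,0,0],"roll":0},{"linear":[0,0,0],"roll":0},{"linear":[0,0,0],"roll":0}]' 
python3 prof.py p7
python3 - <<'E'
from h import *
c=optics.calibration('wrist');print(c['T'][:3,3])
u=pix('wrist',[.580,-.159,.084]);print(u)
x,y=int(u[0])-60,int(u[1])-60;print(x,y)
a=cv2.imread('pics/p7.png');cv2.imwrite('pics/p7c.png',cv2.resize(a[y:y+120,x:x+120],None,fx=5,fy=5,interpolation=cv2.INTER_CUBIC))
E
```

```text
time_s: 20.05
position: [0.6489, -0.2182, 0.1604]
tool_rot: [[-0.99, 0.138, -0.001], [0.138, 0.99, 0.0], [0.001, 0.0, -1.0]]
ft_force: [-0.6, -0.0, 0.6]
grip_width: 0.0002
gripper_force: 0.0
20.05 [ 0.6489 -0.2182  0.1604] [-0.6 -0.   0.6]
-75 34 | -70 31 | -65 36 | -60 55 | -55 73 | -50 88 | -45 159 | -40 156 | -35 173 | -30 182 | -25 185 | -20 190 | -15 193 | -10 196 | -5 200 | 0 202 | 5 53 | 10 196 | 15 197 | 20 194 | 25 189 | 30 186 | 35 180 | 40 176 | 45 170 | 50 167 | 55 160 | 60 155 | 65 150 | 70 146 | 75 134 | 
[ 0.58237085 -0.20765343  0.30183005]
[351.63040005 111.34930613]
291 51
```

View pics/p7c.png

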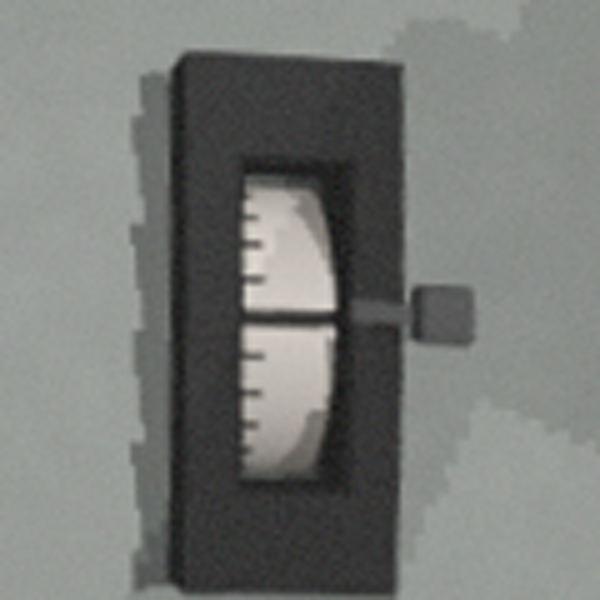

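The near-overhead view shows the line at crop (335,319) and the nose at (375,312). Allowing for tilt and parallax, that's about 1 mm apart, inside the 2.5 mm tolerance. The finger is off the wheel, so the shutter is next.

```bash

python3 -m jog '[{"linear":[0.847,0.11,0],"roll":0},{"linear":[0.847,0.11,0],"roll":0},{"linear":[0.847,0.11,0],"roll":0},{"linear":[0.847,0.11,0],"roll":0},{"linear":[0.847,0.11,0],"roll":0},{"linear":[0,0,0],"roll":0},{"linear":[0,0,0.8],"roll":0},{"linear":[0,0,0.8],"roll":0},{"linear":[0,0,0],"roll":0},{"linear":[0,0,0],"roll":0},{"linear":[0,0,0],"roll":0},{"linear":[0,0,0],"roll":0}]' 
python3 -m jog '[{"linear":[0,0,0.05],"roll":0},{"linear":[0,0,0.05],"roll":0},{"linear":[0,0,0.03],"roll":0},{"linear":[0,0,0],"roll":0},{"linear":[0,0,0],"roll":0},{"linear":[0,0,0],"roll":0}]' >/dev/null; python3 chk.py 15 &&
python3 -m jog '[{"linear":[0,0,0.04],"roll":0},{"linear":[0,0,0.03],"roll":0},{"linear":[0,0,0],"roll":0},{"linear":[0,0,0],"roll":0},{"linear":[0,0,0],"roll":0},{"linear":[0,0,0],"roll":0}]' >/dev/null; python3 chk.py 15
```

```text
time_s: 21.1
position: [0.4858, -0.1736, 0.0983]
tool_rot: [[-0.99, 0.138, 0.002], [0.138, 0.99, -0.002], [-0.003, -0.001, -1.0]]
ft_force: [-0.1, 0.2, -0.0]
grip_width: -0.0001
gripper_force: 0.0
   Z 0.0915 F [ 0.59 -0.22  2.13]
   Z 0.0886 F [1.04 0.09 3.17]
```

```bash

python3 -m jog '[{"linear":[0,0,0.03],"roll":0},{"linear":[0,0,0.03],"roll":0},{"linear":[0,0,0],"roll":0},{"linear":[0,0,0],"roll":0},{"linear":[0,0,0],"roll":0},{"linear":[0,0,0],"roll":0}]' >/dev/null; python3 chk.py 9 &&
python3 -m jog '[{"linear":[0,0,0.03],"roll":0},{"linear":[0,0,0],"roll":0},{"linear":[0,0,0],"roll":0},{"linear":[0,0,0],"roll":0}]' >/dev/null; python3 chk.py 9 &&
python3 -m jog '[{"linear":[0,0,0.03],"roll":0},{"linear":[0,0,0],"roll":0},{"linear":[0,0,0],"roll":0},{"linear":[0,0,0],"roll":0}]' >/dev/null; python3 chk.py 9
```

```text
Z 0.0862 F [ 2.2  -0.46  3.98]
   Z 0.0859 F [-1.26  1.28 14.18]
   Z 0.0859 F [-1.26  1.28 14.18]
```

```bash

python3 -m jog '[{"linear":[0,0,0],"roll":0},{"linear":[0,0,-0.2],"roll":0},{"linear":[0,0,-0.8],"roll":0},{"linear":[0,0,-0.8],"roll":0},{"linear":[0,0,-0.8],"roll":0},{"linear":[-0.5,0,-0.6],"roll":0},{"linear":[-0.9,0,0],"roll":0},{"linear":[-0.9,0,0],"roll":0},{"linear":[0,0,0],"roll":0},{"linear":[0,0,0],"roll":0},{"linear":[0,0,0],"roll":0}]' 
python3 prof.py p8
```

```text
time_s: 23.85
position: [0.5753, -0.1855, 0.212]
tool_rot: [[-0.991, 0.137, -0.003], [0.137, 0.991, 0.001], [0.003, 0.001, -1.0]]
ft_force: [0.3, 0.3, -0.2]
grip_width: 0.0001
gripper_force: 0.0
23.85 [ 0.5753 -0.1855  0.212 ] [ 0.3  0.3 -0.2]
-75 57 | -70 57 | -65 56 | -60 56 | -55 55 | -50 170 | -45 173 | -40 180 | -35 192 | -30 191 | -25 190 | -20 194 | -15 197 | -10 201 | -5 203 | 0 139 | 5 72 | 10 197 | 15 192 | 20 190 | 25 189 | 30 184 | 35 181 | 40 174 | 45 170 | 50 165 | 55 165 | 60 158 | 65 158 | 70 150 | 75 151 |
```

View pics/p8.png

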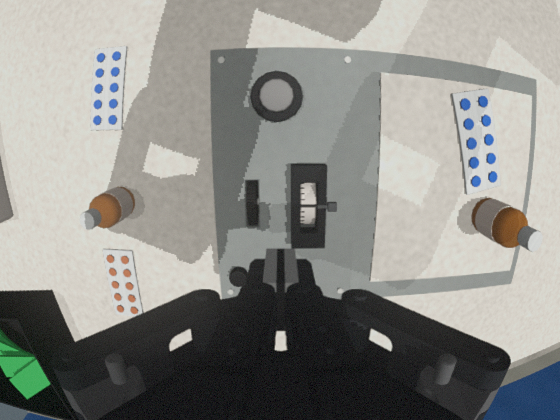

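The dial line at (308,205) is level with the tab at (325,206). The shutter is up and the bystanders haven't moved.

```bash
python3 -c "
from rig import env;print(env.close_job())"
```

```text
the job is handed in; nothing more can be done
None
```

The job is handed in with no verdict returned: the dial line is set about 1 mm from the tab's nose (2.5 mm allowed), the finger is off the wheel, and the shutter was pushed fully down and is up again.

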